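# Rack the short post, hold the long post down on its sprung stop

### The job

The two loose steel posts on the breadboard differ only in length. First stand the short one in the free hole of the row of short posts and let go of it; then put the long one, foot first, into the sprung holder and press it steadily down against the spring until its collar sits fully home on the holder's rim, without ramming it. Finish while still holding it down there, and leave everything else on the bench undisturbed.

Things in the scene. Friction and masses are not known exactly. Their poses are not given: they have to be found in the camera images.
- short_post: The short post: solid steel, upright and loose on the black breadboard (top at z = 12 mm). From the foot up: rod 20 mm diameter, 24 mm long (1 mm chamfer); collar 34 mm diameter, 6 thick; grip stub 16 mm diameter, 36 long; 66 mm overall. Only the rod length differs from the other (short 24, long 44). Origin: centre of the foot, z up the post. 130 g. Grip the stub from above.
- long_post: The long post: solid steel, upright and loose on the black breadboard (top at z = 12 mm). From the foot up: rod 20 mm diameter, 44 mm long (1 mm chamfer); collar 34 mm diameter, 6 thick; grip stub 16 mm diameter, 36 long; 86 mm overall. Only the rod length differs from the other (short 24, long 44). Origin: centre of the foot, z up the post. 160 g. Grip the stub from above.
- short_row: Row for short posts: aluminium block 50 x 165 x 24 mm (x, y, z) bolted to the breadboard. Two short posts fixed in it at its y = 0 and -55 mm, collars 8 mm clear above the block; free hole at y = +55 mm. Origin: centre of the underside. The two row blocks may change places. Best to close the gripper along the block's x, across the row.
- short_row_place (a point): Centre of the floor of the free hole in the short row: hole 22 mm diameter, 16 mm deep, chamfered, floor 8 mm and mouth 24 mm above the block's underside; a post there stands with its foot at this point. z up.
- long_row: Row for long posts: aluminium block 50 x 165 x 24 mm (x, y, z) bolted to the breadboard. Two long posts fixed in it at its y = 0 and -55 mm, collars 28 mm clear above the block; free hole at y = +55 mm. Origin: centre of the underside. The two row blocks may change places. Best to close the gripper along the block's x, across the row.
- long_row_place (a point): Centre of the floor of the free hole in the long row: hole 22 mm diameter, 16 mm deep, chamfered, floor 8 mm and mouth 24 mm above the block's underside; a post there stands with its foot at this point. z up. Stays empty in this job.
- sprung_holder: The sprung holder: square aluminium block 56 x 56 x 64 mm fixed on the breadboard, with an open bore 22 mm diameter (2 mm chamfer) down its middle and a sprung steel plunger inside; a thin pin through a slot in its +x side moves with the plunger. A small foot plate with two screws at its base. Origin: centre of the underside.
- holder_rim (a point): Centre of the bore's mouth, in the plane of the holder's flat top (the rim, 64 mm above its underside), which is the hard stop for the collar. z up.
- plunger (a joint): Plunger travel, m: 0 at rest (its top 20 mm below the rim), grows as pressed down; 0.024 when the long post's collar is on the rim (mechanical end 0.028). Spring: 3 N at rest plus 0.3 N per mm, about 10 N when home; then the force rises sharply. A total push of 15 to 30 N holds it well; over 80 N on the holder is ramming. Let go, the post springs up about 20 mm.
- lens_tube: Bystander: loose black ring 32 mm diameter, 25 mm high, on the breadboard. Origin: centre of the underside.
- dust_cap: Bystander: loose white round cap 30 mm diameter, 12 mm high, on the breadboard. Origin: centre of the underside.
- screw_jar: Bystander: loose clear jar with a white cap, 44 mm diameter, 55 mm high, on the breadboard. Origin: centre of the underside.
- ball_driver: Bystander: loose screwdriver-like driver 170 mm long, lying at the far edge of the breadboard. Its x runs along it.
- clamp_bar: Bystander: loose dark steel slotted clamp fork 80 x 24 x 9 mm, lying on the breadboard's near edge. Origin: under its centre.
- power_meter: Bystander: loose red hand-held meter 160 x 85 x 34 mm, lying on the table to the right of the breadboard. Origin: centre of the underside.
- mirror_mount: Bystander: fixed mirror mount on a black post, 131 mm tall, 50 mm wide, on the far left of the breadboard. Origin: centre of the underside.
There are look-alikes about, which are no part of the job. What is shaped like the long_post but blue or brown is not meant.

How it is judged:
By the outcome, as a careful person would: the job done as asked, in the order asked, and still so for the second after the job is handed in, while the arm keeps its last pose, push and grip.
It also fails if it takes over 51 s, if anything falls off the work surface, if the arm or the gripper's body presses on something with over 40 N, if the wrist force passes 120 N, or if a joint passes its speed limit or range.

### The arm

A 6-joint arm with a two-finger parallel gripper is mounted at the origin on the work surface. World frame = base frame: x ahead of the robot, y to its left, z up, the work surface at z = 0. Lengths are in mm, angles in rad, forces in N, time in s.
With the tool pointing down it reaches from about 275 to 750 mm from the base axis. Payload 10.2 kg.
Tool frame: the origin (TCP) lies midway between the tips of the shut fingers; the grasp point (between the pads) lies 19 mm behind it; z points along the fingers, y is the line along which they close (so a half turn about z gives the same grasp; the last joint's range is limited). The gripper opens to 88 mm and grips with 3 to 60 N. Pads are 18 mm wide; open, the fingers measure 123 mm over their backs; the gripper's body (75 mm by 187 mm) begins 45 mm behind the grasp point.
Start: joints at [1.119, 0.313, 1.498, -0, 1.331, -0.223], TCP at [119.087, 511.321, 238.72] pointing down, gripper open.
Joint ranges: [-2.94, 2.94], [-0.97, 2.17], [0.19, 2.56], [-1.23, 4.37], [0.02, 3.11], [-2.88, 2.88]. Speed limits (rad/s): [2.39, 2.39, 3.01, 3.14, 3.14, 3.14].

### API

Orientations are given as a unit quaternion [w, x, y, z].
In Python, from cell import env gives the robot as it stands.
- The arm moves only by the tool drive_effector, called as a command line: name --argument value ..., lists and objects as JSON in quotes. Schema: {"type":"object","properties":{"rows":{"type":"object","properties":{"plan":{"type":"array","items":{"type":"array","items":{"type":"number"},"minItems":5,"maxItems":5},"minItems":1,"maxItems":12}},"additionalProperties":false,"required":["plan"]},"squeeze":{"type":"number"},"only":{"type":"string"},"quiet":{"type":"boolean"},"lines":{"type":"string"}},"required":["rows"],"additionalProperties":false}. rows is an object whose key "plan" holds a list of rows, 1 to 12 of them, each of 5 numbers: dx, dy, dz in a scale on which 1.0 is 0.75 m, then a turn about the tool's z in normalised numbers (1 is 2 pi rad), then the finger opening in mm; each row is the pose to reach, as a shift and turn from the pose commanded when the call began, along the tool's axes at that moment; what a row does not reach only later rows make up. A row lasts 1/12 s, in which the tool goes at most 41.7 mm and 0.125 rad, less where a joint would pass 70% of its speed; a pose out of reach is approached as far as the arm can. The fingers move at their own pace and stop on an object; squeeze is the grip in N (left out, the last holds). Time passes only in rows, so rows that do not move let the fingers close. The tool returns the time, the measured TCP pose, the force, the opening and the grip force at its end. only (a regular expression) keeps the lines of the reply that match it, lines (a string "A,B") keeps lines A to B, and quiet returns only ok. No shift or turn number may pass 1 either way. Input that does not fit is refused with a message, and nothing moves.
- env.observe(): the state, without advancing time (a new reading comes with each control period).
- env.camera(name): name is "scene" or "top"; returns a dict with "pixels" (384x512x3 uint8, red, green, blue), "mtx" (3x3 intrinsics, pixels), "R" (3x3) and "t" (3): a world point X has camera coordinates R X + t. Camera axes: x right, y down, z forward; pixel columns grow to the right and rows downward; lengths in mm; the calibration is good to about 2 mm. A picture is of the moment at which its call begins. There is no depth.
- env.job_done(): hands the job in; it is judged then, once.
Trained networks look in a picture, given as the dict that the camera call returned (one of the last four; its "shot" number tells which), for a name from the list of things; names that differ only in an ending like _2 or _b are one class to them, and where a whole thing is asked for, a point or a joint stands for the part that bears it (a point fixed in the world has none). Each returns a list of dicts, best first, with "p" (0 to 1); they miss things now and then, are a little off and sometimes report something else, mostly with a low value. They report only what shows in the picture. A call takes as long as a camera call. They do not tell look-alikes from the thing itself.
- env.boxes_of(picture, target): "bbox" ([centre column, centre row, width, height] in pixels, round what is visible of it).
- env.regions_of(picture, target): "mask" (384x512 bool, what is visible of it) and "bbox" ([centre column, centre row, width, height] in pixels, round what is visible of it).
- env.landmark_of(picture, target): "at" ([row, column] in pixels: a listed point, or the origin of a listed thing).
The state is a dict: "t": time; "joints": joint angles; "qvel": joint speeds; "tau": joint torques, N m; "ee_pos": TCP position; "ee_rot": TCP orientation; "wrist_force": force on the tool from outside, world axes, zero at the start; "moment": the same for the moment, N m; "width": finger opening in mm; "grasp_force": force on a finger pad.
Only numpy, scipy, OpenCV 4.12 (cv2) and the standard library are available. Lean on these libraries where they do the work, as an engineer would, in place of code of your own. Each camera call takes 0.05 s, during which the arm holds its last target. There are 200 camera calls.

## Working session

There is one attempt and no reset: what is moved stays moved. The work goes in short steps, Python scripts to look and compute and a tool call to move; the robot and the scene stay as the last step left them, time stands still between calls to the robot, and variables do not carry over. Pictures are saved under pics/ and viewed, at most 10 in all, crops included, and the job is handed in when it is done.

```bash
mkdir -p pics; ls; cat > h.py <<'E'
import numpy as np, cv2
from cell import env
def save(p,name,crop=None,s=1):
    im=p["pixels"][:,:,::-1]
    if crop: im=im[crop[1]:crop[3],crop[0]:crop[2]]
    cv2.imwrite("pics/"+name,cv2.resize(np.ascontiguousarray(im),None,fx=s,fy=s,interpolation=cv2.INTER_CUBIC))
def onz(p,c,r,z):
    K,R,t=[np.array(p[k],float) for k in("mtx","R","t")]
    d=R.T@np.linalg.inv(K)@[c,r,1]; o=-R.T@t.ravel()
    return o+d*(z-o[2])/d[2]
def proj(p,X):
    K,R,t=[np.array(p[k],float) for k in("mtx","R","t")]
    q=K@(R@np.array(X,float)+t.ravel()); return q[:2]/q[2]
def tri(ps,uv):
    A=[];b=[]
    for p,(c,r) in zip(ps,uv):
        K,R,t=[np.array(p[k],float) for k in("mtx","R","t")]
        d=R.T@np.linalg.inv(K)@[c,r,1]; d/=np.linalg.norm(d); o=-R.T@t.ravel()
        M=np.eye(3)-np.outer(d,d); A.append(M);b.append(M@o)
    return np.linalg.lstsq(np.vstack(A),np.hstack(b),rcond=None)[0]
E
python3 - <<'E'
from h import *
s=env.camera("scene");t=env.camera("top")
save(s,"s0.png",None,1.5);save(t,"t0.png",None,1.5)
o=env.observe();print(o["ee_pos"],o["ee_rot"],o["width"],o["t"])
for n,p in(("s",s),("t",t)):
    print(n,"cam",-np.array(p["R"]).T@np.array(p["t"]).ravel())
    for k in["short_post","long_post","short_row","long_row","sprung_holder"]:
        print(k,[(np.round(b["bbox"]).astype(int).tolist(),round(b["p"],2)) for b in env.boxes_of(p,k)])
    for k in["short_post","long_post","short_row_place","long_row_place","holder_rim","short_row","long_row"]:
        print(k,[(np.round(b["at"],1).tolist(),round(b["p"],2)) for b in env.landmark_of(p,k)])
E
```

```text
pics
[118.99288693 511.15089116 238.2496991 ] [-1.87739760e-04  1.14147001e-01  9.93463727e-01 -5.00476158e-04] 88.11299156737799 0.1
s cam [1339.44869457 -686.07927152 1262.05311713]
short_post [([277, 167, 11, 15], 0.64)]
long_post [([298, 122, 5, 14], 0.61), ([320, 139, 6, 15], 0.46)]
short_row [([245, 249, 51, 28], 0.65), ([133, 259, 51, 32], 0.49)]
long_row [([217, 216, 46, 28], 0.58)]
sprung_holder [([299, 203, 19, 28], 0.93), ([264, 202, 3, 10], 0.23)]
short_post [([178.3, 278.7], 0.44)]
long_post [([134.1, 340.6], 0.59), ([149.8, 320.9], 0.57), ([131.2, 295.6], 0.41), ([199.4, 360.0], 0.36)]
short_row_place [([166.3, 354.7], 0.36)]
long_row_place [([214.1, 230.3], 0.55)]
holder_rim [([196.5, 303.5], 0.66)]
short_row [([250.2, 243.2], 0.58)]
long_row [([219.8, 215.3], 0.74), ([206.2, 297.3], 0.44)]
t cam [ 368.76415031  -43.30518929 1215.33151294]
short_post [([209, 220, 12, 10], 0.45), ([426, 228, 59, 61], 0.26)]
long_post [([125, 226, 12, 11], 0.53), ([82, 222, 17, 10], 0.51), ([121, 280, 19, 13], 0.51), ([316, 156, 55, 30], 0.21)]
short_row [([318, 156, 57, 31], 0.62), ([124, 226, 12, 12], 0.17)]
long_row [([316, 213, 56, 36], 0.77)]
sprung_holder [([228, 161, 29, 35], 0.75)]
short_post [([220.7, 208.3], 0.55), ([160.7, 224.7], 0.16)]
long_post [([221.7, 84.6], 0.65), ([224.7, 131.7], 0.53), ([279.5, 124.7], 0.5), ([198.2, 249.5], 0.32)]
short_row_place [([150.4, 297.0], 0.89)]
long_row_place [([207.6, 298.5], 0.95), ([229.9, 420.9], 0.7), ([156.6, 316.8], 0.42)]
holder_rim [([161.7, 226.4], 0.98)]
short_row [([155.0, 315.0], 0.72)]
long_row [([210.7, 312.4], 0.75)]
```

View pics/s0.png

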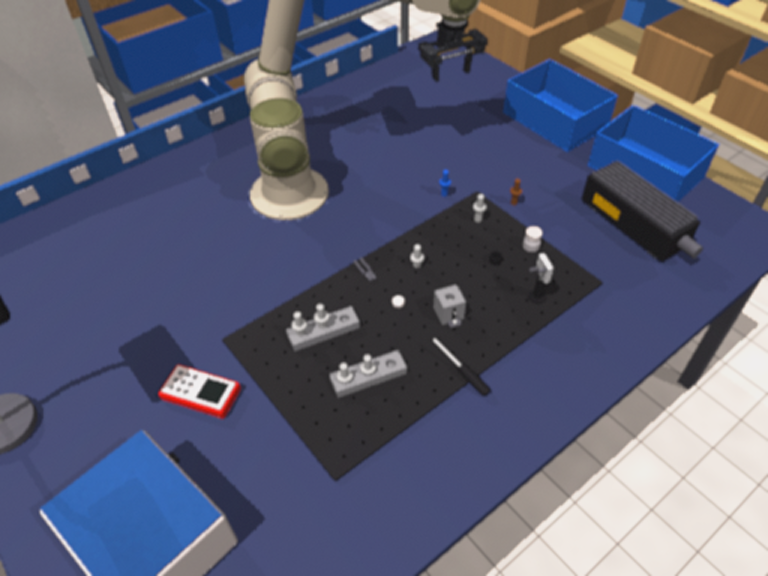

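View pics/t0.png

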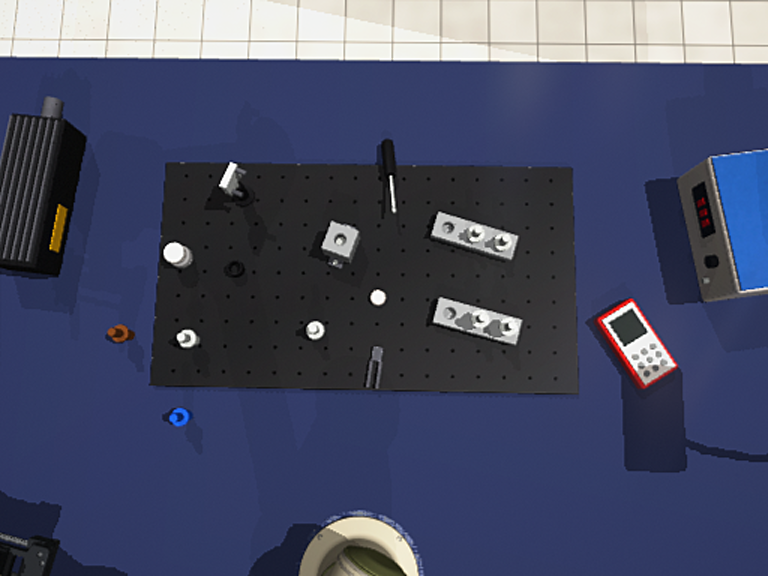

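Scene view: steel posts at (320,138) (looks long, left of the board) and (278,170) (short). Rows are at (215,218) and (245,248) and the holder at (300,203). Next I'll zoom in to measure the rows and tops.

```bash
python3 - <<'E'
from h import *
s=env.camera("scene");t=env.camera("top")
def put(p,c,s_): 
    im=p["pixels"][c[1]:c[3],c[0]:c[2],::-1]
    return cv2.resize(np.ascontiguousarray(im),(c[2]*s_-c[0]*s_,c[3]*s_-c[1]*s_),interpolation=cv2.INTER_CUBIC)
a=put(s,(185,190,325,290),5); cv2.imwrite("pics/c1.png",a)          # 700x500
a=put(t,(205,130,355,240),5); cv2.imwrite("pics/c2.png",a)          # 750x550
b=np.vstack([put(s,(265,120,335,190),7),]) ; c=put(t,(110,210,220,240),7)
cv2.imwrite("pics/c3.png",b)
E
```

```text
(no output)
```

View pics/c1.png

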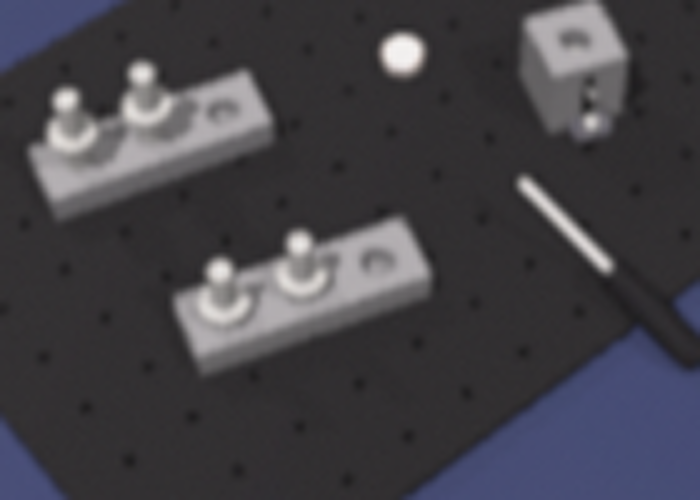

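View pics/c2.png

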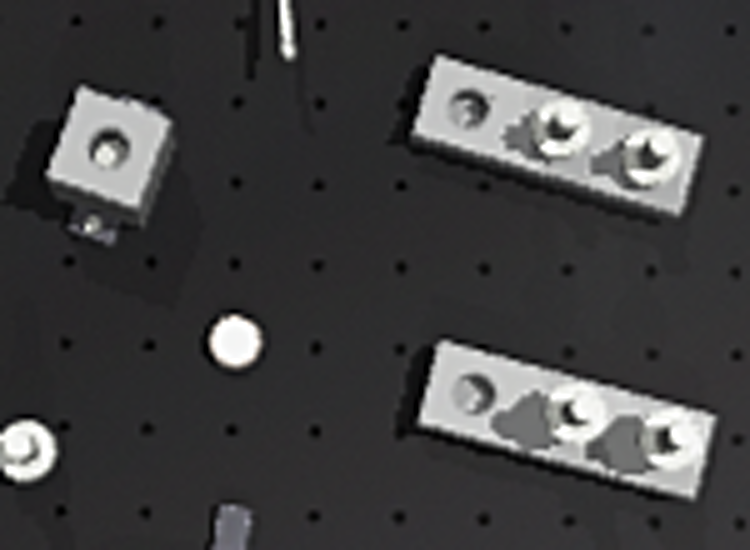

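View pics/c3.png

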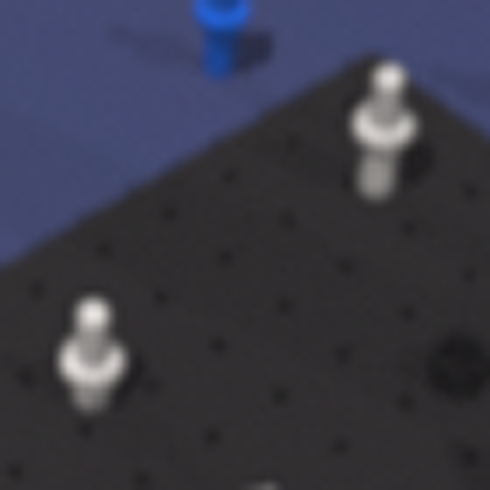

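```bash
cat > fit.py <<'E'
from h import *
from scipy.optimize import minimize
S=8
def poly(p,P,win): # project pts -> supersampled window coords
    q=np.array([proj(p,X) for X in P]); return np.round(((q-[win[0],win[1]]+.5)*S-.5)*16).astype(np.int32)
def fill(L,q,v): cv2.fillPoly(L,[q],v,shift=4)
def circ(x,y,z,r,n=40):
    a=np.linspace(0,2*np.pi,n,False); return np.c_[x+r*np.cos(a),y+r*np.sin(a),np.full(n,z)]
def hull(q): return cv2.convexHull(q)
def post(p,win,L,x,y,z,rod,k=1):
    hs=[(0,rod,10),(rod,rod+6,17),(rod+6,rod+42,8)]
    for i,(a,b,r) in enumerate(hs):
        A=poly(p,circ(x,y,z+a,r),win);B=poly(p,circ(x,y,z+b,r),win)
        fill(L,hull(np.r_[A,B]),k+2*i); fill(L,B,k+2*i+1)
def box(p,win,L,x,y,th,z,sx,sy,h,hole=None):
    c,s=np.cos(th),np.sin(th)
    def P(zz): return [[x+c*a-s*b,y+s*a+c*b,zz] for a,b in((-sx,-sy),(sx,-sy),(sx,sy),(-sx,sy))]
    A=poly(p,P(z),win);B=poly(p,P(z+h),win)
    for i in range(4): fill(L,hull(np.r_[A[[i,i-1]],B[[i,i-1]]]),1+i)
    fill(L,B,5)
    if hole is not None: fill(L,poly(p,circ(x-s*hole,y+c*hole,z+h,11.5),win),6)
def cost(p,win,draw,K,W=None):
    w,h=win[2]-win[0],win[3]-win[1]
    L=np.zeros((h*S,w*S),np.uint8); draw(L)
    F=np.stack([cv2.resize((L==k).astype(np.float32),(w,h),interpolation=cv2.INTER_AREA).ravel() for k in range(K)],1)
    I=p["pixels"][win[1]:win[3],win[0]:win[2]].mean(2).ravel()
    if W is not None: F=F*W[:,None];I=I*W
    c=np.linalg.lstsq(F.T@F+1e-3*np.eye(K),F.T@I,rcond=None)[0]
    r=F@c-I
    return np.sqrt((np.minimum(np.abs(r),50)**2).mean())
def window(p,pts,m=5):
    q=np.array([proj(p,X) for X in pts]); a=np.floor(q.min(0)-m).astype(int);b=np.ceil(q.max(0)+m).astype(int)
    return (max(a[0],0),max(a[1],0),min(b[0],512),min(b[1],384))
def opt(f,x0,d):
    best=None
    for k in (1,.4):
        sx=np.vstack([x0]+[np.array(x0)+k*np.array(d)*e for e in np.eye(len(x0))])
        r=minimize(f,x0,method="Nelder-Mead",options=dict(initial_simplex=sx,xatol=.02,fatol=1e-4,maxiter=200)); x0=r.x
    return r.x,r.fun
def fit_post(p,x,y,z,rod):
    win=window(p,np.vstack([circ(x,y,z,17),circ(x,y,z+rod+42,17)]))
    return opt(lambda v:cost(p,win,lambda L:post(p,win,L,v[0],v[1],z,rod),7),[x,y],[4,4])
def fit_holder(p,x,y,th):
    win=window(p,np.vstack([circ(x,y,12,38),circ(x,y,76,38)]),2)
    return opt(lambda v:cost(p,win,lambda L:box(p,win,L,v[0],v[1],v[2],12,28,28,64,0),7),[x,y,th],[4,4,.1])
def fit_row(p,x,y,th):
    R=np.array([[np.cos(th),-np.sin(th)],[np.sin(th),np.cos(th)]])
    e=[np.r_[np.array([x,y])+R@[a,b],36] for a in(-25,25) for b in(-82,82)]
    win=window(p,e)
    X,Y=np.meshgrid(range(win[0],win[2]),range(win[1],win[3]))
    W=[]
    for u,v in zip(X.ravel(),Y.ravel()):
        q=R.T@(onz(p,u,v,36)[:2]-[x,y]); 
        W.append(0. if -80<q[1]<38 and -21<q[0]<40 else 1.)
    W=np.array(W)
    return opt(lambda v:cost(p,win,lambda L:box(p,win,L,v[0],v[1],v[2],12,25,82.5,24,55),7,W),[x,y,th],[4,4,.06])
E
cat > m.py <<'E'
from fit import *
s=env.camera("scene");t=env.camera("top")
c2=lambda u,v:((u+.5)/5-.5+205,(v+.5)/5-.5+130)
c1=lambda u,v:((u+.5)/5-.5+185,(v+.5)/5-.5+190)
c3=lambda u,v:((u+.5)/7-.5+265,(v+.5)/7-.5+120)
hx=onz(t,*c2(468,108),36); print("hole",hx,onz(s,*c1(378,262),36))
rm=onz(t,*c2(109,148),76); print("rim",rm,onz(s,*c1(575,39),76))
sp=onz(s,*c3(93,312),78);lp=onz(s,*c3(390,76),98)
print("tops",sp,lp, onz(t,209,220,42),onz(t,125,226,62))
a=[onz(t,*c2(*q),36)[:2] for q in((437,55),(705,135),(683,215),(413,130))]; ctr=np.mean(a,0)
v=(hx[:2]-ctr);th=np.arctan2(-v[0],v[1]);print("row",ctr,th)
print("camera order s,t")
for p in(s,t):
    print("short",fit_post(p,sp[0],sp[1],12,24),"as long",fit_post(p,sp[0],sp[1],12,44)[1])
    print("long",fit_post(p,lp[0],lp[1],12,44),"as short",fit_post(p,lp[0],lp[1],12,24)[1])
    print("holder",fit_holder(p,rm[0],rm[1],-.25))
    r,c=fit_row(p,ctr[0],ctr[1],th);print("row",r,c,"hole",r[0]-55*np.sin(r[2]),r[1]+55*np.cos(r[2]))
E
python3 m.py
```

```text
hole [ 669.8492962  -163.40168123   36.        ] [ 673.20371684 -164.88552789   36.        ]
rim [632.93326353  46.92835669  76.        ] [635.26622937  46.76706434  76.        ]
tops [461.08196352  93.93622958  78.        ] [439.96048561 335.59501251  98.        ] [459.54149153  95.17692218  42.        ] [436.52582472 332.6234542   62.        ]
row [ 655.11108638 -217.3544837 ] -0.2666627477679722
camera order s,t
short (array([460.87794574,  93.82220372]), np.float64(9.307655241644866)) as long 11.547228748659983
long (array([438.46713347, 336.13143706]), np.float64(17.031910919729352)) as short 17.549078659400795
holder (array([ 6.33961938e+02,  4.79427920e+01, -3.41911559e-01]), np.float64(13.052330750895669))
row [ 6.54563950e+02 -2.15331160e+02 -2.90365981e-01] 10.20526262903083 hole 670.3106097461008 -162.63350676851587
short (array([460.78505174,  93.19363166]), np.float64(13.193633387735611)) as long 13.629166505909733
long (array([438.90128836, 334.91034193]), np.float64(10.832883570138506)) as short 12.14080691278251
holder (array([ 6.33676542e+02,  4.73209408e+01, -3.30076656e-01]), np.float64(15.699036776827464))
row [ 6.54593642e+02 -2.16445012e+02 -2.88180311e-01] 9.978667133415678 hole 670.2250844465899 -163.71306761256287
```

```bash
cat > go.py <<'E'
import sys
from h import *
from scipy.spatial.transform import Rotation as Ro
x,y,z,psi=map(float,sys.argv[1:5])
o=env.observe();q=o["ee_rot"];M=Ro.from_quat([q[1],q[2],q[3],q[0]]).as_matrix()
d=M.T@(np.array([x,y,z])-o["ee_pos"]);cur=np.arctan2(M[1,1],M[0,1])
print("t",round(o["t"],2),"pos",np.round(o["ee_pos"],2),"psi",round(cur,4),"tilt",np.round(M[:2,2],4),"move",np.round(d,2),"turn",round((cur-psi+np.pi)%(2*np.pi)-np.pi,4),"F",np.round(o["wrist_force"],1),"w",round(o["width"],1))
E
python3 go.py 460.8 93.5 160 -0.289
```

```text
t 1.5 pos [119.09 511.32 238.72] psi 1.342 tilt [0. 0.] move [-427.58 -329.42   78.71] turn 1.631 F [ 1.   0.5 -1. ] w 88.1
```

Units first: shifts go in shares of 0.75 m and turns go in shares of 2 pi rad. So -420 mm / 750 = -0.56, -385 mm / 750 = -0.5133, 1.44 rad / 6.2832 = 0.2292.

drive_effector --rows '{"plan": [[-0.0467,-0.036,0,0.0191,60],[-0.0933,-0.072,0,0.0382,60],[-0.14,-0.108,0,0.0573,60],[-0.1867,-0.144,0,0.0764,60],[-0.2333,-0.18,0.0133,0.0955,60],[-0.28,-0.216,0.0267,0.1146,60],[-0.3267,-0.252,0.04,0.1337,60],[-0.3733,-0.288,0.0533,0.1528,60],[-0.42,-0.324,0.0667,0.1719,60],[-0.4667,-0.36,0.08,0.191,60],[-0.5133,-0.396,0.0933,0.2101,60],[-0.56,-0.4307,0.104,0.2292,60]]}'

```text
t: 2.5
ee_pos: [431.8, 128.3, 168.0]
ee_rot: [0.0, 0.743, 0.669, 0.0]
wrist_force: [-0.4, 0.7, 0.4]
width: 59.9
grasp_force: 0.0
```

```bash
python3 go.py 460.8 93.5 100 -0.289
```

```text
t 2.5 pos [431.83 128.28 167.99] psi -0.1043 tilt [0.0004 0.0001] move [-31.58  32.41  68.  ] turn 0.1847 F [-0.4  0.7  0.4] w 59.9
```

Converted, 50 mm / 750 = 0.0667, 30 mm / 750 = 0.04, 0.185 rad / 6.2832 = 0.0294.

drive_effector --rows '{"plan": [[-0.0213,0.0213,0.0133,0.0159,60],[-0.0373,0.0373,0.04,0.0294,60],[-0.0373,0.0373,0.0667,0.0294,60],[-0.0373,0.0373,0.0667,0.0294,60],[-0.0373,0.0373,0.0667,0.0294,60]]}' --quiet true

```text
ok
```

```bash
python3 go.py 460.8 93.5 45 -0.289
```

```text
t 2.92 pos [455.68  99.65 118.18] psi -0.2826 tilt [-0.0017  0.0001] move [-4.45  6.75 73.17] turn 0.0064 F [ 0.5 -0.6  0.4] w 60.2
```

Converted, 71 mm / 750 = 0.0947, 55 mm / 750 = 0.0733, 0.006 rad / 6.2832 = 0.001.

drive_effector --rows '{"plan": [[-0.0059,0.0089,0.04,0.001,60],[-0.0059,0.0089,0.0733,0.001,60],[-0.0059,0.0089,0.0947,0.001,60],[-0.0059,0.0089,0.0947,0.001,60],[-0.0059,0.0089,0.0947,0.001,60]]}' --quiet true

```text
ok
```

```bash
python3 go.py 460.8 93.5 46 -0.289
```

```text
t 3.33 pos [461.6   93.96  48.4 ] psi -0.2878 tilt [ 0.0008 -0.    ] move [-0.67 -0.64  2.39] turn 0.0012 F [-0.1 -0.  -0. ] w 60.3
```

Converted, 2.2 mm / 750 = 0.0029, -0.7 mm / 750 = -0.0009.

drive_effector --rows '{"plan": [[-0.0009,-0.0008,0.0029,0,60],[-0.0009,-0.0008,0.0029,0,12],[-0.0009,-0.0008,0.0029,0,12],[-0.0009,-0.0008,0.0029,0,12],[-0.0009,-0.0008,0.0029,0,12],[-0.0009,-0.0008,0.0029,0,12],[-0.0009,-0.0008,0.0029,0,12]]}' --squeeze 30

```text
t: 3.92
ee_pos: [460.5, 93.0, 45.2]
ee_rot: [0.0, 0.802, 0.598, 0.0]
wrist_force: [0.4, 0.2, -0.9]
width: 22.3
grasp_force: 0.0
```

```bash
python3 go.py 670.3 -163.2 120 -0.289
```

```text
t 3.92 pos [460.53  93.    45.21] psi -0.289 tilt [ 0.0002 -0.    ] move [-185.8   274.1   -74.75] turn 0.0 F [ 0.4  0.2 -0.9] w 22.3
```

drive_effector --rows '{"plan": [[0,0,0,0,12],[0,0,0,0,12],[0,0,0,0,12],[0,0,0,0,12]]}'

```text
t: 4.25
ee_pos: [460.5, 93.0, 45.1]
ee_rot: [-0.0, 0.802, 0.598, -0.0]
wrist_force: [0.2, -0.2, -0.1]
width: 14.6
grasp_force: 29.7
```

drive_effector --rows '{"plan": [[0,0,-0.0267,0,12],[0,0,-0.0733,0,12],[0,0,-0.1,0,12],[0,0,-0.1,0,12],[0,0,-0.1,0,12]]}'

```text
t: 4.67
ee_pos: [460.6, 93.0, 120.3]
ee_rot: [0.0, 0.802, 0.598, 0.001]
wrist_force: [0.2, 1.0, -1.0]
width: 14.2
grasp_force: 29.7
```

```bash
python3 go.py 670.3 -163.2 120 -0.289
python3 - <<'E'
from fit import *
o=env.observe();e=o["ee_pos"];print(e)
for n in("scene","top"):
    p=env.camera(n);print(n,fit_post(p,e[0],e[1],e[2]-33,24)); save(p,n+"1.png")
E
```

```text
t 4.67 pos [460.62  93.01 120.32] psi -0.289 tilt [ 0.0013 -0.0001] move [-185.84  274.      0.62] turn 0.0 F [ 0.2  1.  -1. ] w 14.2
[460.61705362  93.01055931 120.32412382]
scene (array([457.4724125 ,  92.59324974]), np.float64(17.89403929541261))
top (array([438.58654567, 110.12731861]), np.float64(31.055792212895994))
```

Converted, 274 mm / 750 = 0.3653, 133 mm / 750 = 0.1773.

drive_effector --rows '{"plan": [[-0.02,0.0293,0,0,12],[-0.0533,0.08,0,0,12],[-0.0867,0.128,0,0,12],[-0.12,0.1773,0,0,12],[-0.1533,0.2267,0,0,12],[-0.1867,0.276,0,0,12],[-0.2133,0.316,0,0,12],[-0.2347,0.3467,0,0,12],[-0.248,0.3653,0,0,12],[-0.248,0.3653,0,0,12],[-0.248,0.3653,0,0,12]]}'

```text
t: 5.68
ee_pos: [669.5, -163.6, 117.5]
ee_rot: [-0.002, 0.802, 0.598, -0.001]
wrist_force: [-0.3, 0.4, -1.0]
width: 14.4
grasp_force: 29.8
```

```bash
python3 go.py 670.3 -163.2 75 -0.289
```

```text
t 5.68 pos [ 669.46 -163.58  117.48] psi -0.29 tilt [-0.0033  0.0016] move [ 0.58  0.85 42.48] turn -0.001 F [-0.3  0.4 -1. ] w 14.4
```

Converted, 40 mm / 750 = 0.0533, 20 mm / 750 = 0.0267.

drive_effector --rows '{"plan": [[0.0007,0.0011,0.0267,0,12],[0.0007,0.0011,0.0533,0,12],[0.0007,0.0011,0.0533,0,12],[0.0007,0.0011,0.0533,0,12],[0.0007,0.0011,0.0533,0,12]]}' --quiet true

```text
ok
```

```bash
python3 go.py 670.3 -163.2 72 -0.289
python3 - <<'E'
from fit import *
o=env.observe();e=o["ee_pos"]
for n in("scene","top"):
    p=env.camera(n)
    f,c=fit_post(p,e[0],e[1],e[2]-33.1,24);print(n,f-e[:2],c)
    if n=="scene": save(p,"place1.png",(205,190,305,290),6);print([np.round(proj(p,[e[0],e[1],e[2]-33.1]),1),np.round(proj(p,[670.3,-163.2,36]),1)])
E
```

```text
t 6.1 pos [ 671.19 -162.56   81.18] psi -0.2883 tilt [ 0.0009 -0.0003] move [-0.87 -0.68  9.18] turn 0.0007 F [ 0.8  0.1 -0. ] w 14.5
scene [10.99465103 11.87225533] 33.4937206912326
[array([260.3, 239.2]), array([260. , 241.2])]
top [0.30364004 6.00562631] 34.22644593342028
```

View pics/place1.png

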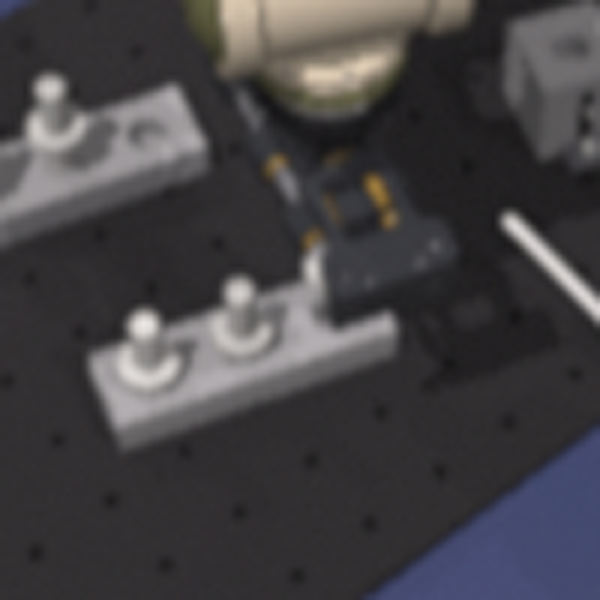

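Gripper hides the held post from the scene camera (only a sliver shows at crop (315,280)), directly over the free hole. I'll lower it gently, watching the force.

Converted, 9 mm / 750 = 0.012, 4 mm / 750 = 0.0053.

drive_effector --rows '{"plan": [[-0.0003,-0.0011,0.0053,0,12],[-0.0003,-0.0011,0.012,0,12],[-0.0003,-0.0011,0.012,0,12],[-0.0003,-0.0011,0.012,0,12]]}' --quiet true

```text
ok
```

```bash
python3 go.py 670.1 -163.7 66 -0.289
```

```text
t 6.53 pos [ 669.97 -163.04   70.65] psi -0.2891 tilt [-0.0008  0.0004] move [-0.59  0.31  4.65] turn -0.0001 F [-0.2  0.2 -0.2] w 14.3
```

Converted, 5 mm / 750 = 0.0067, 4 mm / 750 = 0.0053.

drive_effector --rows '{"plan": [[-0.0007,0.0003,0.0013,0,12],[-0.0007,0.0003,0.0027,0,12],[-0.0007,0.0003,0.004,0,12],[-0.0007,0.0003,0.0053,0,12],[-0.0007,0.0003,0.0067,0,12],[-0.0007,0.0003,0.0067,0,12]]}'

```text
t: 7.03
ee_pos: [670.3, -163.6, 65.9]
ee_rot: [-0.0, 0.802, 0.598, -0.0]
wrist_force: [0.3, -0.2, -1.2]
width: 14.7
grasp_force: 29.8
```

```bash
python3 go.py 670.1 -163.7 53.5 -0.289
```

```text
t 7.03 pos [ 670.25 -163.63   65.91] psi -0.289 tilt [-0.  0.] move [-0.11 -0.13 12.41] turn -0.0 F [ 0.3 -0.2 -1.2] w 14.7
```

Converted, 6 mm / 750 = 0.008, 4 mm / 750 = 0.0053.

drive_effector --rows '{"plan": [[0,0,0.0027,0,12],[0,0,0.0053,0,12],[0,0,0.008,0,12],[0,0,0.008,0,12]]}'

```text
t: 7.37
ee_pos: [670.3, -163.7, 59.7]
ee_rot: [0.0, 0.802, 0.598, 0.0]
wrist_force: [2.5, -0.3, -2.2]
width: 14.6
grasp_force: 29.8
```

drive_effector --rows '{"plan": [[0,0,0.0027,0,12],[0,0,0.0053,0,12],[0,0,0.008,0,12],[0,0,0.008,0,12]]}'

```text
t: 7.7
ee_pos: [670.4, -163.7, 53.8]
ee_rot: [0.0, 0.802, 0.598, 0.0]
wrist_force: [2.2, -0.6, -2.5]
width: 14.4
grasp_force: 29.8
```

```bash
python3 go.py 670.1 -163.7 53.1 -0.289
```

```text
t 7.7 pos [ 670.36 -163.69   53.78] psi -0.2891 tilt [ 0.0003 -0.0002] move [-0.08 -0.25  0.68] turn -0.0001 F [ 2.2 -0.6 -2.5] w 14.4
```

In the hole, nearly seated. Last 0.5 mm, release, lift, and check.

Converted, 0.6 mm / 750 = 0.0008.

drive_effector --rows '{"plan": [[0,0,0.0008,0,12],[0,0,0.0008,0,12],[0,0,0.0008,0,40],[0,0,0.0008,0,40],[0,0,0.0008,0,40],[0,0,0.0008,0,40],[0,0,0.0008,0,40],[0,0,0.0008,0,40]]}'

```text
t: 8.37
ee_pos: [670.2, -163.6, 53.5]
ee_rot: [-0.0, 0.802, 0.598, -0.0]
wrist_force: [0.7, 0.9, -0.1]
width: 40.3
grasp_force: 0.0
```

drive_effector --rows '{"plan": [[0,0,-0.0133,0,40],[0,0,-0.0467,0,40],[0,0,-0.0933,0,50],[0,0,-0.1467,0,50],[0,0,-0.1733,0,50]]}'

```text
t: 8.78
ee_pos: [671.2, -163.9, 189.7]
ee_rot: [0.003, 0.802, 0.598, 0.002]
wrist_force: [-0.5, -0.0, 0.7]
width: 49.8
grasp_force: 0.0
```

```bash
python3 go.py 438.7 335.5 170 -0.289
```

```text
t 8.78 pos [ 671.17 -163.93  189.66] psi -0.2889 tilt [ 0.0062 -0.0027] move [ 412.52 -365.24   16.88] turn 0.0001 F [-0.5 -0.   0.7] w 49.8
```

Converted, 350 mm / 750 = 0.4667, -177 mm / 750 = -0.236.

drive_effector --rows '{"plan": [[0.0267,-0.024,0,0,60],[0.0667,-0.0587,0,0,60],[0.1067,-0.0947,0,0,60],[0.1467,-0.1293,0,0,60],[0.1867,-0.1653,0,0,60],[0.2267,-0.2,0,0,60],[0.2667,-0.236,0,0,60],[0.3067,-0.272,0,0,60],[0.3467,-0.3067,0,0,60],[0.3867,-0.3427,0,0,60],[0.4267,-0.3773,0,0,60],[0.4667,-0.4133,0.0067,0,60]]}'

```text
t: 9.78
ee_pos: [472.3, 261.9, 180.2]
ee_rot: [0.0, 0.802, 0.598, 0.001]
wrist_force: [1.1, 0.2, -0.3]
width: 60.1
grasp_force: 0.0
```

drive_effector --rows '{"plan": [[0.0333,-0.0293,0,0,60],[0.06,-0.0533,0.0133,0,60],[0.0773,-0.0693,0.0267,0,60],[0.0773,-0.0693,0.0533,0,60],[0.0773,-0.0693,0.0533,0,60],[0.0773,-0.0693,0.0533,0,60]]}'

```text
t: 10.28
ee_pos: [439.4, 330.5, 138.8]
ee_rot: [-0.0, 0.802, 0.598, -0.0]
wrist_force: [0.0, 0.3, -1.1]
width: 60.1
grasp_force: 0.0
```

```bash
python3 go.py 438.7 335.5 110 -0.289;python3 - <<'E'
from fit import *
for n in("scene","top"):
    p=env.camera(n);print(n,fit_post(p,670.2,-163.4,20,24),fit_post(p,670.2,-163.4,28,24)[1]); save(p,n+"2.png",(205,190,305,290) if n=="scene" else (255,120,355,220),6)
E
```

```text
t 10.28 pos [439.4  330.48 138.79] psi -0.2889 tilt [-0.0008 -0.0005] move [ 4.63 -2.09 28.79] turn 0.0001 F [ 0.   0.3 -1.1] w 60.1
scene (array([ 670.84614201, -163.75817528]), np.float64(36.29530938490164)) 36.50712467797657
top (array([ 669.93792775, -162.9561975 ]), np.float64(43.45071055035237)) 43.361510757849736
```

View pics/scene2.png

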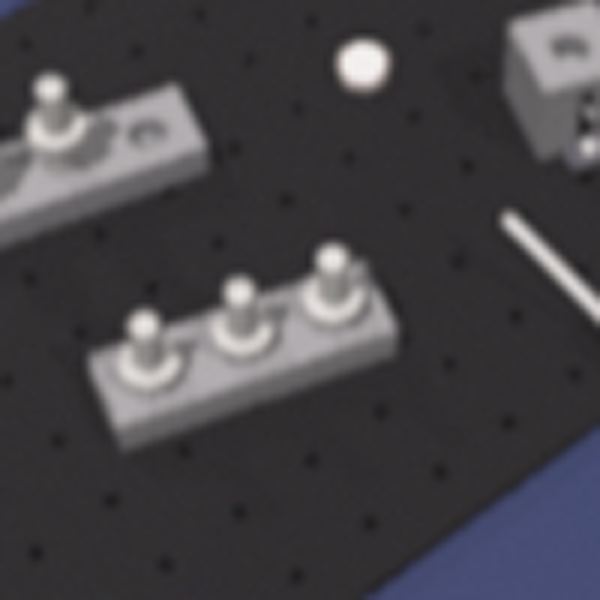

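The short post stands seated, collar at crop (333,295), in line and level with its neighbours. Now the long one: collar top at z = 62, so TCP goes to 65.

Converted, 28 mm / 750 = 0.0373, 10 mm / 750 = 0.0133.

drive_effector --rows '{"plan": [[0.0061,-0.0027,0.0133,0,60],[0.0061,-0.0027,0.0373,0,60],[0.0061,-0.0027,0.0373,0,60],[0.0061,-0.0027,0.0373,0,60],[0.0061,-0.0027,0.0373,0,60]]}' --quiet true

```text
ok
```

```bash
python3 go.py 438.7 335.5 65 -0.289
```

```text
t 10.8 pos [439.36 335.68 111.23] psi -0.2893 tilt [0.0009 0.0004] move [-0.39 -0.62 46.23] turn -0.0003 F [-0.5 -0.2  0.3] w 60.0
```

Converted, 46 mm / 750 = 0.0613, 38 mm / 750 = 0.0507.

drive_effector --rows '{"plan": [[-0.0005,-0.0008,0.0267,0,60],[-0.0005,-0.0008,0.0507,0,60],[-0.0005,-0.0008,0.0613,0,60],[-0.0005,-0.0008,0.0613,0,60],[-0.0005,-0.0008,0.0613,0,60],[-0.0005,-0.0008,0.0613,0,60]]}' --quiet true

```text
ok
```

```bash
python3 go.py 438.7 335.5 65 -0.289
```

```text
t 11.3 pos [438.89 335.68  65.72] psi -0.2891 tilt [0.0017 0.0008] move [-0.22 -0.13  0.72] turn -0.0001 F [ 0.4 -0.1 -0.7] w 60.1
```

drive_effector --rows '{"plan": [[0,0,0,0,12],[0,0,0,0,12],[0,0,0,0,12],[0,0,0,0,12],[0,0,0,0,12],[0,0,0,0,12],[0,0,0,0,12],[0,0,0,0,12],[0,0,0,0,12],[0,0,0,0,12]]}' --squeeze 60

```text
t: 12.13
ee_pos: [438.2, 335.4, 64.4]
ee_rot: [-0.0, 0.802, 0.598, -0.0]
wrist_force: [0.4, -0.0, -0.4]
width: 13.7
grasp_force: 59.7
```

```bash
python3 go.py 438.7 335.5 65 -0.289
```

```text
t 12.13 pos [438.23 335.38  64.44] psi -0.2891 tilt [-0.0001 -0.    ] move [ 0.24  0.41 -0.56] turn -0.0001 F [ 0.4 -0.  -0.4] w 13.7
```

Converted, -100 mm / 750 = -0.1333, -90 mm / 750 = -0.12.

drive_effector --rows '{"plan": [[0,0,-0.0267,0,12],[0,0,-0.0733,0,12],[0,0,-0.12,0,12],[0,0,-0.1333,0,12],[0,0,-0.1333,0,12]]}'

```text
t: 12.55
ee_pos: [439.1, 335.9, 166.8]
ee_rot: [0.0, 0.802, 0.598, 0.002]
wrist_force: [0.2, -0.7, -2.7]
width: 13.4
grasp_force: 59.7
```

```bash
python3 go.py 633.7 47.4 160 -0.289
```

```text
t 12.55 pos [439.12 335.88 166.76] psi -0.2889 tilt [0.0043 0.0021] move [-221.11  268.68    7.  ] turn 0.0001 F [ 0.2 -0.7 -2.7] w 13.4
```

Converted, 268.5 mm / 750 = 0.358, 262 mm / 750 = 0.3493.

drive_effector --rows '{"plan": [[-0.0187,0.0227,0,0,12],[-0.0507,0.0613,0,0,12],[-0.0827,0.1,0,0,12],[-0.1147,0.1387,0,0,12],[-0.1467,0.1773,0,0,12],[-0.1787,0.216,0,0,12],[-0.2107,0.2547,0,0,12],[-0.2427,0.2933,0,0,12],[-0.2707,0.328,0,0,12],[-0.288,0.3493,0,0,12],[-0.2947,0.358,0,0,12],[-0.2947,0.358,0,0,12]]}' --quiet true

```text
ok
```

drive_effector --rows '{"plan": [[0,0,0.0067,0,12],[0,0,0.0133,0,12],[0,0,0.0267,0,12],[0,0,0.0267,0,12],[0,0,0.0267,0,12]]}'

```text
t: 13.97
ee_pos: [632.0, 47.8, 143.7]
ee_rot: [-0.001, 0.801, 0.598, -0.001]
wrist_force: [0.9, 0.4, -2.0]
width: 13.7
grasp_force: 59.7
```

```bash
python3 go.py 633.7 47.4 135 -0.289
```

```text
t 13.97 pos [631.97  47.82 143.67] psi -0.288 tilt [-0.0017  0.0002] move [0.09 1.79 8.66] turn 0.001 F [ 0.9  0.4 -2. ] w 13.7
```

Converted, 10 mm / 750 = 0.0133, 4 mm / 750 = 0.0053.

drive_effector --rows '{"plan": [[0,0.0023,0.0053,0,12],[0,0.0023,0.0133,0,12],[0,0.0023,0.0133,0,12],[0,0.0023,0.0133,0,12],[0,0.0023,0.0133,0,12]]}' --quiet true

```text
ok
```

```bash
python3 go.py 633.7 47.4 124 -0.289
python3 - <<'E'
from h import *
p=env.camera("scene");save(p,"in1.png",(255,160,345,250),6)
e=env.observe()["ee_pos"]
print((np.array([proj(p,[e[0],e[1],e[2]-52.4]),proj(p,[633.7,47.6,76])])-[255,160])*6)
E
```

```text
t 14.38 pos [634.3   46.54 134.57] psi -0.289 tilt [ 0.0001 -0.    ] move [ 0.66 -0.83 10.57] turn -0.0 F [ 0.5 -0.2 -1.6] w 13.9
[[266.83844872 216.81567762]
 [266.85557793 222.16886557]]
```

View pics/in1.png

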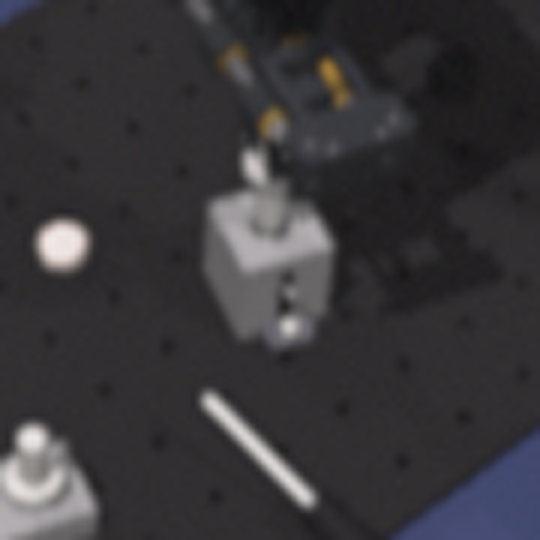

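The rod's foot (crop ~(270,228)) hangs just over the bore (~(267,222)). Correct the sub-millimetre offset and descend slowly.

Converted, 9 mm / 750 = 0.012, 8 mm / 750 = 0.0107.

drive_effector --rows '{"plan": [[0.0007,-0.0009,0,0,12],[0.0007,-0.0009,0.0027,0,12],[0.0007,-0.0009,0.0053,0,12],[0.0007,-0.0009,0.008,0,12],[0.0007,-0.0009,0.0093,0,12],[0.0007,-0.0009,0.0107,0,12],[0.0007,-0.0009,0.012,0,12],[0.0007,-0.0009,0.012,0,12]]}'

```text
t: 15.1
ee_pos: [633.7, 47.2, 125.3]
ee_rot: [-0.0, 0.802, 0.598, -0.0]
wrist_force: [0.6, -0.4, -0.8]
width: 13.4
grasp_force: 59.7
```

```bash
python3 go.py 633.7 47.4 85.2 -0.289
```

```text
t 15.1 pos [633.69  47.22 125.31] psi -0.289 tilt [-0.0002 -0.    ] move [ 1.800e-01 -3.000e-02  4.011e+01] turn -0.0 F [ 0.6 -0.4 -0.8] w 13.4
```

Converted, 4 mm / 750 = 0.0053, 3 mm / 750 = 0.004.

drive_effector --rows '{"plan": [[0.0001,0,0.0013,0,12],[0.0001,0,0.0027,0,12],[0.0001,0,0.004,0,12],[0.0001,0,0.0053,0,12],[0.0001,0,0.0053,0,12]]}'

```text
t: 15.52
ee_pos: [633.7, 47.3, 121.2]
ee_rot: [-0.0, 0.802, 0.598, -0.0]
wrist_force: [0.1, -0.8, -1.7]
width: 13.6
grasp_force: 59.7
```

drive_effector --rows '{"plan": [[0,0,0.002,0,12],[0,0,0.004,0,12],[0,0,0.0067,0,12],[0,0,0.0093,0,12],[0,0,0.012,0,12],[0,0,0.0133,0,12],[0,0,0.0133,0,12]]}'

```text
t: 16.1
ee_pos: [633.6, 47.3, 111.2]
ee_rot: [-0.0, 0.802, 0.598, -0.0]
wrist_force: [-0.8, 0.3, -2.3]
width: 14.2
grasp_force: 59.7
```

```bash
python3 go.py 633.7 47.4 85.2 -0.289
```

```text
t 16.1 pos [633.64  47.34 111.15] psi -0.289 tilt [-0.0005  0.0001] move [ 0.07  0.05 25.95] turn -0.0 F [-0.8  0.3 -2.3] w 14.2
```

Converted, 20 mm / 750 = 0.0267, 19 mm / 750 = 0.0253.

drive_effector --rows '{"plan": [[0,0,0.0013,0,12],[0,0,0.004,0,12],[0,0,0.0067,0,12],[0,0,0.0093,0,12],[0,0,0.012,0,12],[0,0,0.0147,0,12],[0,0,0.0173,0,12],[0,0,0.02,0,12],[0,0,0.0227,0,12],[0,0,0.0253,0,12],[0,0,0.0267,0,12],[0,0,0.0267,0,12]]}'

```text
t: 17.1
ee_pos: [634.0, 47.3, 91.6]
ee_rot: [0.0, 0.802, 0.598, 0.0]
wrist_force: [-0.6, -0.2, 6.5]
width: 13.8
grasp_force: 59.7
```

```bash
python3 go.py 633.7 47.4 84.4 -0.289
```

```text
t 17.1 pos [633.99  47.27  91.62] psi -0.289 tilt [ 0.0007 -0.0001] move [ 0.05 -0.32  7.22] turn -0.0 F [-0.6 -0.2  6.5] w 13.8
```

drive_effector --rows '{"plan": [[0,0,0.0013,0,12],[0,0,0.0027,0,12],[0,0,0.004,0,12],[0,0,0.0053,0,12],[0,0,0.006,0,12],[0,0,0.0067,0,12],[0,0,0.0067,0,12],[0,0,0.0067,0,12]]}'

```text
t: 17.77
ee_pos: [634.1, 47.3, 87.1]
ee_rot: [0.0, 0.802, 0.598, 0.0]
wrist_force: [-0.7, 0.7, 7.6]
width: 13.3
grasp_force: 59.7
```

```bash
python3 go.py 633.7 47.4 84.4 -0.289
```

```text
t 17.77 pos [634.11  47.29  87.06] psi -0.289 tilt [ 0.0012 -0.0001] move [-0.02 -0.43  2.66] turn -0.0 F [-0.7  0.7  7.6] w 13.3
```

Converted, 2.6 mm / 750 = 0.0035, 2.3 mm / 750 = 0.0031.

drive_effector --rows '{"plan": [[0,-0.0004,0.0007,0,12],[0,-0.0004,0.0013,0,12],[0,-0.0004,0.002,0,12],[0,-0.0004,0.0027,0,12],[0,-0.0004,0.0031,0,12],[0,-0.0004,0.0035,0,12],[0,-0.0004,0.0035,0,12],[0,-0.0004,0.0035,0,12]]}'

```text
t: 18.43
ee_pos: [634.1, 47.3, 84.7]
ee_rot: [0.001, 0.802, 0.598, 0.001]
wrist_force: [-0.0, -0.0, 7.3]
width: 13.6
grasp_force: 59.7
```

drive_effector --rows '{"plan": [[0,0,0.0003,0,12],[0,0,0.0005,0,12],[0,0,0.0005,0,12],[0,0,0.0005,0,12]]}'

```text
t: 18.77
ee_pos: [634.1, 47.3, 84.6]
ee_rot: [0.001, 0.802, 0.598, 0.001]
wrist_force: [-1.6, 0.7, 9.7]
width: 13.8
grasp_force: 59.7
```

Converted, 0.4 mm / 750 = 0.0005, 0.2 mm / 750 = 0.0003.

drive_effector --rows '{"plan": [[0,0,0.0003,0,12],[0,0,0.0005,0,12],[0,0,0.0005,0,12],[0,0,0.0005,0,12]]}'

```text
t: 19.1
ee_pos: [634.1, 47.3, 84.5]
ee_rot: [0.001, 0.802, 0.598, 0.001]
wrist_force: [-2.3, 0.7, 11.5]
width: 13.8
grasp_force: 59.7
```

drive_effector --rows '{"plan": [[0,0,0.0003,0,12],[0,0,0.0005,0,12],[0,0,0.0005,0,12],[0,0,0.0005,0,12]]}'

```text
t: 19.43
ee_pos: [634.2, 47.3, 84.5]
ee_rot: [0.001, 0.802, 0.598, 0.001]
wrist_force: [-2.4, -0.4, 14.5]
width: 13.9
grasp_force: 59.7
```

Converted, 0.9 mm / 750 = 0.0012, 0.6 mm / 750 = 0.0008.

drive_effector --rows '{"plan": [[0,0,0.0004,0,12],[0,0,0.0008,0,12],[0,0,0.0012,0,12],[0,0,0.0012,0,12],[0,0,0.0012,0,12],[0,0,0.0012,0,12]]}'

```text
t: 19.93
ee_pos: [634.3, 47.3, 84.4]
ee_rot: [0.001, 0.802, 0.598, 0.001]
wrist_force: [-5.1, -0.4, 20.0]
width: 13.9
grasp_force: 59.7
```

drive_effector --rows '{"plan": [[0,0,0,0,12],[0,0,0,0,12],[0,0,0,0,12],[0,0,0,0,12],[0,0,0,0,12],[0,0,0,0,12]]}'

```text
t: 20.43
ee_pos: [634.3, 47.3, 84.4]
ee_rot: [0.001, 0.802, 0.598, 0.001]
wrist_force: [-5.0, -0.4, 20.5]
width: 13.7
grasp_force: 59.7
```

```bash
python3 - <<'E'
from h import *
p=env.camera("scene");save(p,"fin.png",(195,115,345,265),4)
E
```

```text
(no output)
```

View pics/fin.png

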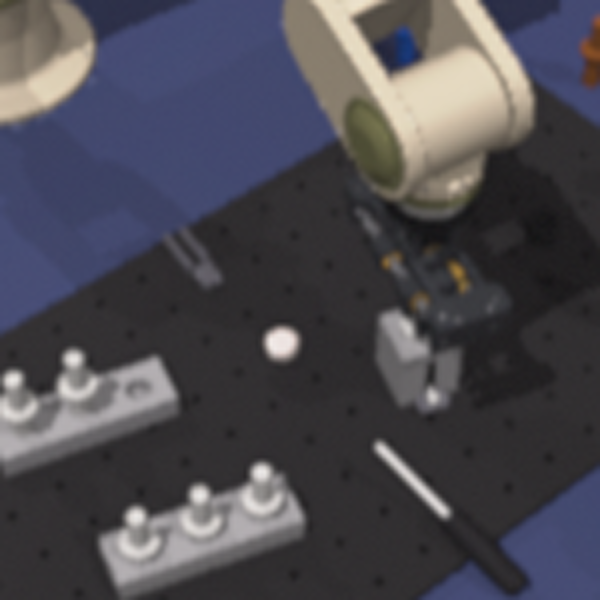

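Collar is at the rim (crop (405,322)), with z steady at 84.4 and about 22 N of push on the hard stop. The short post is still in its row and the other items in this view are undisturbed.

```bash
python3 -c "
from cell import env
print(env.job_done())"
```

```text
the job is handed in; nothing more can be done
None
```

I handed the job in at about 20 s: the short post stands released in the short row's free hole, and the gripper is holding the long post down in the sprung holder, collar home on the rim, with about 22 N of push.

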